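# Hook a stock carton forward out of a deep rack bay

### The job

The open cardboard stock carton has slid to the back of the low rack, out of reach under the wire shelf. Take the carton hook from the bench, drop its bill inside the carton's front wall and drag the carton gently straight forward until it sits square and firmly up against the stop bar at the front of the deck, feeling for the stop: pulled any harder than that, the thin lip tears or the carton tips, and it must stay flat on the deck. Then unhook, leave the carton there and lay the hook back down on the bench in front of the rack; leave everything else as it is and do not touch the carton by hand.

Things in the scene. Friction and masses are not known exactly. Their poses are not given: they have to be found in the camera images.
- hook_grip (a point): Grip point of the carton hook, in its black flat-sided grip: 22 mm wide (y), 36 mm high (z), from 85 mm behind this point to 40 mm ahead of it; the point is 18 mm above its underside, within 15 mm of the centre of mass. x points along the shank to the bill, z up. The 10 mm round shank's axis runs 9 mm above this point. The hook (0.26 kg) lies level on the bench on grip and bill, bill down.
- hook_bill (a point): Tip of the hook's bill: middle of its lower edge on the face toward the grip, 250 mm ahead of the grip point and 18 mm below it. The bill is a steel plate 44 mm wide (y), 4 mm thick (0 to +4 mm in x), square to the shank; 22 mm of it stand clear below the shank and the small block (18 mm long, 16 mm wide) that joins them. Axes as for the hook.
- hook: The same carton hook; origin on its underside, 18 mm below the grip point.
- carton: Open carton of brown corrugated board, 180 x 190 mm, 85 mm high, walls and floor 5 mm, blank white label on its front. Origin: middle of its front face, at the underside; x from front to back, z up. Loose on the deck, 0.5 to 0.75 kg with two rolls packed in its rear half; the 70 mm behind the front wall are empty. Slides against 2 to 6 N of friction.
- carton_lip (a point): Middle of the top edge of the carton's front wall (centre of its 5 mm thickness), 85 mm above the deck. Axes as for the carton. The lip stands 14 N from the hook and no more; pulled here harder against the stop, the carton tips forward, its back leaving the deck.
- rack: Low grey steel rack fixed on the bench: deck 400 mm wide (y), 340 mm deep (x), its top 30 mm above the bench, under a fixed wire shelf whose underside is 225 mm above the bench; open at the front between the corner posts. Origin: middle of the front edge, at bench height; x from front to back, z up.
- neighbour: Small brown parcel, 65 x 89 mm and 63 mm high, that stands on the deck beside the carton; to be left alone. Origin: centre of its underside.
- dispenser: Blue weighted tape dispenser, 209 x 66 x 116 mm, on the bench to the left; to be left alone. Origin: centre of its underside.
- scanner: Grey hand scanner lying on the bench to the right, 168 x 152 x 36 mm; to be left alone. Origin: centre of its underside.
- stop_slots (a point): Point on the deck, 52 mm behind its front edge, in the carton's way: mid-range of the stop bar (clamped in two slots: a steel angle 150 mm wide, 34 mm high, square to the rack, rubber on its rear face). It may be set anywhere, its rubber face up to 23 mm nearer or farther than this point; its place is not measured. It is rigid; the rubber gives 1 mm at 10 N. Firmly home means at least 4 N on it.

How it is judged:
By the outcome, as a careful person would: the job done as asked, in the order asked, and still so for the second after the job is handed in, with the robot touching nothing.
It also fails if it takes over 72 s, if anything falls off the work surface, if the arm or the gripper's body presses on something with over 40 N, if the wrist force passes 120 N, or if a joint passes its speed limit or range.

### The arm

A 6-joint arm with a two-finger parallel gripper is mounted at the origin on a cart in front of the work surface, level with it; the furniture and walls round the work are solid. World frame = base frame: x ahead of the robot, y to its left, z up, the work surface at z = 0. Lengths are in m, angles in rad, forces in N, time in s.
With the tool pointing down it reaches from about 0.25 to 0.8 m from the base axis. Payload 3.9 kg.
Tool frame: the origin (TCP) lies midway between the tips of the shut fingers; the grasp point (between the pads) lies grip_depth behind it (grip_depth is the distance from the TCP to the grasp point, in m); z points along the fingers, y is the line along which they close (so a half turn about z gives the same grasp; the last joint's range is limited). The gripper opens to 85 mm and grips with 20 to 120 N. Pads are 22 mm wide; open, the fingers measure 114 mm over their backs; the gripper's body (76 mm by 85 mm) begins 54 mm behind the grasp point. The pads swing forward as they close: fully open they stand 13 mm farther back than shut.
Start: joints at [-1.193, 0.26, -0.138, 1.173, 0, 1.571], TCP at [0.194, -0.488, 0.231] pointing down, gripper open.
Joint ranges: [-2.78, 2.78], [-0.83, 1.72], [-1.28, 1.37], [-1.9, 2.12], [-1.57, 1.48], [-3.14, 3.14]. Speed limits (rad/s): [2.57, 2.57, 3.14, 3.14, 3.14, 3.14].

### API

Orientations are given as a unit quaternion [x, y, z, w].
In Python, from rig import get_obs, camera, camera_model, finish_job, grip_depth gives the robot as it stands.
- The arm moves only by the shell command python3 -m inch 'ROWS'. ROWS is JSON, a list of rows, each a list of 7 numbers: the turn, a rotation vector about the tool's x, y, z in degrees, then the shift along the tool's x, y, z in mm, then the opening in per cent of the stroke, from 0 (shut) to 100 (fully open). A call has 1 to 20 rows; each row is the pose to reach, as a shift and turn from the pose commanded when the call began, along the tool's axes at that moment; what a row does not reach only later rows make up. A row lasts 1/10 s, in which the tool goes at most 50 mm and 8.59 degrees, less where a joint would pass 70% of its speed; a pose out of reach is approached as far as the arm can. A call with a gripper value outside its range is refused whole. The fingers move at their own pace and stop on an object; the grip force is fixed at half the most. Time passes only in rows, so rows that repeat a pose let the fingers close. It gives the time, the measured TCP pose, the force, the opening and the grip force at its end, in the units of the state.
- get_obs(): the state, without advancing time (a new reading comes with each control period).
- camera(name): name is "scene" or "top"; returns (picture, depth): 480x640x3 uint8, red, green, blue; 480x640 float32, m along the optical axis (not along the pixel's ray), 0 where there is no reading.
- camera_model(name): a dict with "fx", "fy", "cx", "cy" (pixels), "world_to_cam" (4x4, takes a point from world to camera coordinates). Camera axes: x right, y down, z forward; pixel columns grow to the right and rows downward; lengths in m; the calibration is good to about 2 mm. A picture is of the moment at which its call begins. camera_model takes no time and is no camera call.
- finish_job(): hands the job in; it is judged then, once.
The state is a dict: "time_s": time; "joint_pos": joint angles; "qvel": joint speeds; "effort": joint torques, N m; "tcp_pos": TCP position; "tcp_rot": TCP orientation; "contact_force": force on the tool from outside, world axes, zero at the start; "wrist_torque": the same for the moment, N m; "gripper_width": finger opening in m; "grasp_force": force on a finger pad.
Only numpy, scipy, OpenCV 4.12 (cv2) and the standard library are available. Lean on these libraries where they do the work, as an engineer would, in place of code of your own. Each camera call takes 0.05 s, during which the arm holds its last target. There are 200 camera calls.

## Working session

There is one attempt and no reset: what is moved stays moved. The work goes in short steps, Python scripts to look and compute and a shell command to move; the robot and the scene stay as the last step left them, time stands still between calls to the robot, and variables do not carry over. Pictures are saved under pics/ and viewed, at most 10 in all, crops included, and the job is handed in when it is done.

```bash
mkdir -p pics; cat > h.py <<'E'
import numpy as np, cv2
from rig import *
def snap(n,f):
    p,d=camera(n); cv2.imwrite(f'pics/{f}.png',p[:,:,::-1]); np.save(f'pics/{f}.npy',d); return p,d
def w(n,d,u,v,z=None):
    m=camera_model(n); T=np.linalg.inv(np.array(m['world_to_cam']))
    r=np.array([(u-m['cx'])/m['fx'],(v-m['cy'])/m['fy'],1])
    if z is None: k=np.median(d[v-1:v+2,u-1:u+2])
    else: k=(z-T[2,3])/(T[:3,:3]@r)[2]
    return T[:3,:3]@(r*k)+T[:3,3]
E
python3 - <<'E'
from h import *
snap('top','t1');snap('scene','s1')
o=get_obs();print({k:np.round(v,3) for k,v in o.items()},grip_depth)
for n in('top','scene'):
    m=camera_model(n);print(n,m['fx'],np.round(np.linalg.inv(np.array(m['world_to_cam'])),3))
E
```

```text
{'time_s': np.float64(0.1), 'joint_pos': array([-1.193,  0.261, -0.139,  1.173,  0.   ,  1.571]), 'qvel': array([ 0.001, -0.001,  0.003,  0.   , -0.   ,  0.001]), 'effort': array([-1.0000e-03, -4.0651e+01,  2.5453e+01,  1.0000e-02, -0.0000e+00,
        0.0000e+00]), 'tcp_pos': array([ 0.193, -0.487,  0.231]), 'tcp_rot': array([ 0.982,  0.188, -0.   , -0.001]), 'contact_force': array([ 0.064, -0.496,  0.38 ]), 'wrist_torque': array([-0.012, -0.046,  0.032]), 'grasp_force': np.float64(0.0), 'gripper_width': np.float64(0.085)} 0.0187
top 563.1358926577827 [[ 0.127 -0.916  0.38  -0.024]
 [-0.992 -0.115  0.053 -0.145]
 [-0.005 -0.383 -0.924  1.584]
 [ 0.     0.     0.     1.   ]]
scene 604.9709074426829 [[-0.643 -0.551  0.532 -0.21 ]
 [-0.766  0.47  -0.438  0.574]
 [-0.009 -0.689 -0.724  1.174]
 [ 0.     0.     0.     1.   ]]
```

View pics/t1.png

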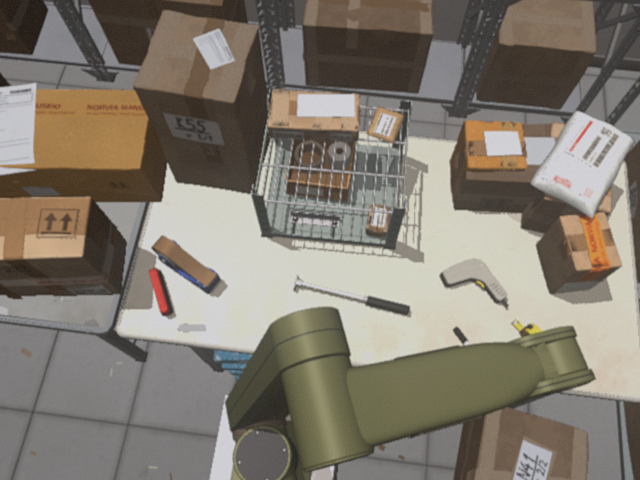

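View pics/s1.png

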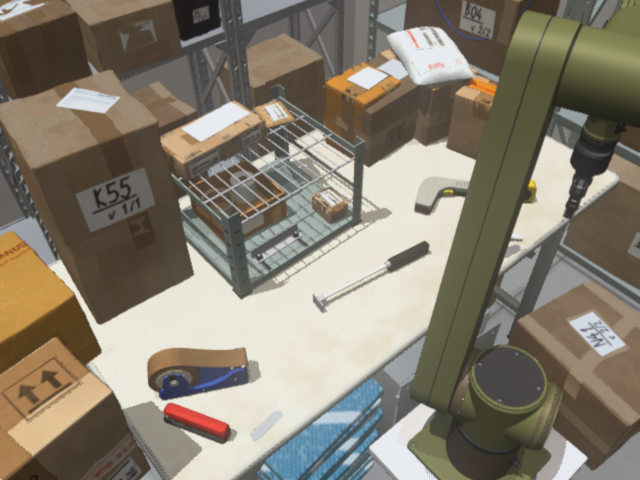

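The top view shows the hook lying from its bill near (299,285) to its grip end near (408,308). The rack front edge runs from (265,237) to (392,247), the stop bar is at about (315,220) and the carton at about (320,170). I'll enlarge both views.

```bash
python3 - <<'E'
import cv2
a=cv2.imread('pics/t1.png')[95:320,245:425]; cv2.imwrite('pics/t1c.png',cv2.resize(a,None,fx=2.66,fy=2.66,interpolation=2)[:598])
a=cv2.imread('pics/s1.png')[130:320,160:440]; cv2.imwrite('pics/s1c.png',cv2.resize(a,None,fx=2.8,fy=2.8,interpolation=2))
E
```

```text
(no output)
```

View pics/t1c.png

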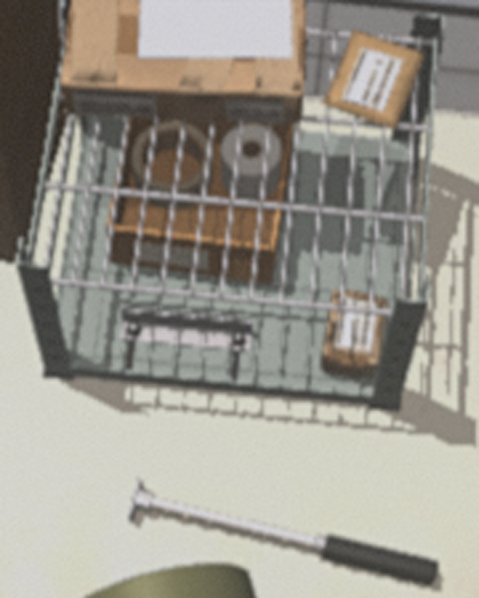

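View pics/s1c.png

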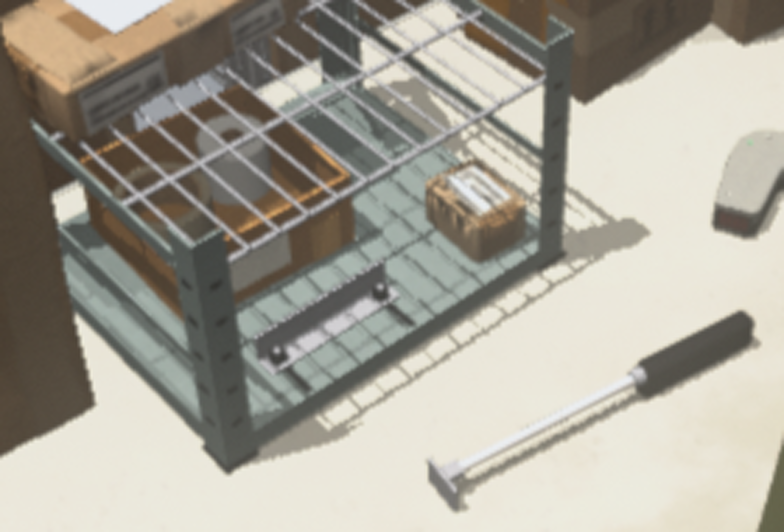

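Carton lip corners in the top view are at about (287.5,181) and (349,188). The stop bar's top rear edge runs from (292,211.5) to (340,218), and the hook's shank meets the grip at (367,300). Next I'll compute positions.

```bash
python3 - <<'E'
from h import *
d=np.load('pics/t1.npy');s=np.load('pics/s1.npy')
T=lambda x,y:(245+x/2.66,95+y/2.66)
S=lambda x,y:(160+x/2.8,130+y/2.8)
P=lambda l,n,D,uv,z:print(l,n,np.round(w(n,D,*uv,z),3),np.round(w(n,D,int(round(uv[0])),int(round(uv[1]))),3))
for l,p,z in[('postL',(45,376),0),('postR',(400,408),0),('lipL',(113,228),.115),('lipR',(277,248),.115),('stopL',(125,312),.064),('stopR',(252,328),.064),('bill',(139,499),.027),('gripfront',(325,546),.02),('gripend',(437,573),.027),('nbTopFL',(325,345),.093),('nbTopFR',(378,353),.093),('nbTopBL',(335,292),.093)]: P(l,'top',d,T(*p),z)
for l,p,z in[('postL',(228,470),0),('postR',(560,260),0),('lipR',(352,180),.115),('stopL',(258,346),.064),('stopR',(383,265),.064),('bill top',(447,470),.027),('gripfront',(640,380),.024),('gripend',(748,325),.027)]: P(l,'scene',s,S(*p),z)
# depth-based clouds
def cloud(n,D):
    v,u=np.mgrid[0:480,0:640]; m=camera_model(n);Ti=np.linalg.inv(np.array(m['world_to_cam']))
    c=np.stack([(u-m['cx'])/m['fx']*D,(v-m['cy'])/m['fy']*D,D],-1); return c@Ti[:3,:3].T+Ti[:3,3]
for n,D,r in[('top',d,(270,330,285,425)),('scene',s,(230,320,300,440))]:
    c=cloud(n,D)[r[0]:r[1],r[2]:r[3]].reshape(-1,3)
    im=cv2.imread('pics/'+('t1' if n=='top' else 's1')+'.png')[r[0]:r[1],r[2]:r[3]].reshape(-1,3)
    k=(c[:,2]>.024)&(c[:,2]<.05)&(im.max(1)<90)&(c[:,0]>.2); g=c[k]
    print(n,len(g),np.round(np.median(g,0),4)); 
    mu=g.mean(0)[:2];_,_,V=np.linalg.svd(g[:,:2]-mu); t=(g[:,:2]-mu)@V[0]; print(V[0],np.percentile(t,[1,99]),mu)
E
```

```text
postL top [0.628 0.137 0.   ] [0.627 0.136 0.005]
postR top [ 0.639 -0.271  0.   ] [ 0.639 -0.27   0.003]
lipL top [0.767 0.072 0.115] [0.767 0.073 0.114]
lipR top [ 0.765 -0.112  0.115] [ 0.811 -0.11   0.031]
stopL top [0.69  0.05  0.064] [0.694 0.051 0.058]
stopR top [ 0.688 -0.094  0.064] [ 0.705 -0.094  0.032]
bill top [0.485 0.006 0.027] [0.482 0.006 0.032]
gripfront top [ 0.46  -0.202  0.02 ] [ 0.456 -0.201  0.035]
gripend top [ 0.443 -0.324  0.027] [ 0.451 -0.326  0.003]
nbTopFL top [ 0.664 -0.177  0.093] [ 0.668 -0.177  0.082]
nbTopFR top [ 0.662 -0.235  0.093] [ 0.668 -0.236  0.079]
nbTopBL top [ 0.73  -0.182  0.093] [ 0.735 -0.182  0.081]
postL scene [0.629 0.137 0.   ] [0.626 0.139 0.005]
postR scene [ 0.632 -0.262  0.   ] [ 0.632 -0.262  0.   ]
lipR scene [ 0.753 -0.105  0.115] [ 0.83  -0.16   0.031]
stopL scene [0.681 0.06  0.064] [0.691 0.055 0.05 ]
stopR scene [ 0.688 -0.088  0.064] [ 0.692 -0.091  0.057]
bill top scene [0.488 0.003 0.027] [0.484 0.006 0.032]
gripfront scene [ 0.455 -0.196  0.024] [ 0.451 -0.193  0.029]
gripend scene [ 0.437 -0.317  0.027] [ 0.434 -0.313  0.032]
top 280 [ 0.449  -0.262   0.0358]
[-0.13015951 -0.99149307] [-0.05926065  0.05750936] [ 0.44904581 -0.26107848]
scene 318 [ 0.445  -0.255   0.0334]
[-0.73454954 -0.67855506] [-0.25158406  0.07282625] [ 0.46833573 -0.24163955]
```

```bash
python3 -m inch '[[0,0,-60.5,332,-138,0,100],[0,0,-60.5,332,-138,0,100],[0,0,-60.5,332,-138,0,100],[0,0,-60.5,332,-138,0,100],[0,0,-60.5,332,-138,0,100],[0,0,-60.5,332,-138,0,100],[0,0,-60.5,332,-138,0,100],[0,0,-60.5,332,-138,0,100],[0,0,-60.5,332,-138,0,100],[0,0,-60.5,332,-138,0,100],[0,0,-60.5,332,-138,0,100]]'; python3 -c "
from h import *;print(np.round(get_obs()['joint_pos'],3))"
```

```text
time_s: 1.2
tcp_pos: [0.4501, -0.2382, 0.2311]
tcp_rot: [0.755, 0.656, -0.0, -0.0]
contact_force: [-0.2, 0.4, -0.3]
gripper_width: 0.0853
grasp_force: 0.0
[-0.486  0.234 -0.174  1.163 -0.     1.224]
```

```bash
python3 -m inch '[[0,0,-90,0,0,0,100],[0,0,-90,0,0,0,100],[0,0,-90,0,0,0,100],[0,0,-90,0,0,0,100],[0,0,-90,0,0,0,100],[0,0,-90,0,0,0,100],[0,0,-90,0,0,0,100],[0,0,-90,0,0,0,100],[0,0,-90,0,0,0,100],[0,0,-90,0,0,0,100],[0,0,-90,0,0,0,100]]' && python3 -m inch '[[0,0,-90,0,0,0,80],[0,0,-90,0,0,20,80],[0,0,-90,0,0,40,80],[0,0,-90,0,0,60,80],[0,0,-90,0,0,80,80],[0,0,-90,0,0,100,80],[0,0,-90,0,0,120,80],[0,0,-90,0,0,130,80],[0,0,-90,0,0,140,80],[0,0,-90,0,0,150,80],[0,0,-90,0,0,150,80],[0,0,-90,0,0,150,80]]'; python3 -c "
from h import *;print(np.round(get_obs()['joint_pos'],3)); snap('scene','s2');snap('top','t2')
a=cv2.imread('pics/s2.png')[180:340,280:480]; b=cv2.imread('pics/t2.png')[200:360,270:470]
cv2.imwrite('pics/c2.png',np.hstack([cv2.resize(a,(400,320)),cv2.resize(b,(400,320))]))"
```

```text
time_s: 2.3
tcp_pos: [0.4501, -0.2386, 0.2314]
tcp_rot: [0.068, 0.998, -0.0, -0.0]
contact_force: [-0.9, -0.6, -0.2]
gripper_width: 0.0854
grasp_force: 0.0
time_s: 3.5
tcp_pos: [0.45, -0.2384, 0.081]
tcp_rot: [-0.656, 0.755, 0.0, -0.0]
contact_force: [0.5, 0.7, 0.1]
gripper_width: 0.0682
grasp_force: 0.0
[-0.487  0.348 -0.435  0.789 -0.    -1.917]
```

View pics/c2.png

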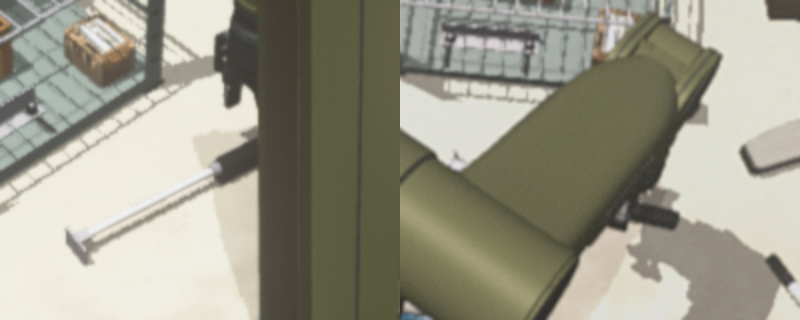

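The scene half shows the fingers above the hook, with the grip partly hidden by the arm. The top half shows the wrist over the grip. Both match the measurement, so I'll descend and close.

```bash
python3 -m inch '[[0,0,0,0,0,20,80],[0,0,0,0,0,40,80],[0,0,0,0,0,55,80],[0,0,0,0,0,65,80],[0,0,0,0,0,72,80],[0,0,0,0,0,72,80],[0,0,0,0,0,72,80],[0,0,0,0,0,72,0],[0,0,0,0,0,72,0],[0,0,0,0,0,72,0],[0,0,0,0,0,72,0],[0,0,0,0,0,72,0],[0,0,0,0,0,72,0],[0,0,0,0,0,72,0],[0,0,0,0,0,72,0]]'
```

```text
time_s: 5.1
tcp_pos: [0.4525, -0.2376, 0.0101]
tcp_rot: [-0.657, 0.754, -0.001, 0.001]
contact_force: [1.3, -0.2, 5.3]
gripper_width: 0.0211
grasp_force: 59.8
```

```bash
python3 -m inch '[[0,0,0,0,0,-10,0],[0,0,0,0,0,-40,0],[0,0,0,0,0,-80,0],[0,0,0,0,0,-120,0],[0,0,0,4,30,-140,0],[0,0,0,8,60,-140,0],[0,0,8,12,90,-140,0],[0,0,16,15,112,-140,0],[0,0,24,15,112,-140,0],[0,0,32,15,112,-140,0],[0,0,40,15,112,-140,0],[0,0,48,15,112,-140,0],[0,0,56,15,112,-140,0],[0,0,64,15,112,-140,0],[0,0,72,15,112,-140,0],[0,0,80,15,112,-140,0],[0,0,82.2,15,112,-140,0],[0,0,82.2,15,112,-140,0],[0,0,82.2,15,112,-140,0]]'
```

```text
time_s: 7.0
tcp_pos: [0.3377, -0.2364, 0.1491]
tcp_rot: [0.0, 1.0, 0.0, -0.001]
contact_force: [0.5, 0.3, -3.8]
gripper_width: 0.0211
grasp_force: 59.4
```

```bash
python3 -m inch '[[0,0,0,0,20,0,0],[0,0,0,0,55,0,0],[0,0,0,0,95,0,0],[0,0,0,0,135,0,0],[0,0,0,0,175,0,0],[0,0,0,0,205,0,0],[0,0,0,0,217,0,0],[0,0,0,0,217,0,0],[0,0,0,0,217,0,0],[0,0,0,0,217,0,0]]'; python3 -c "
from h import *;snap('scene','s3');snap('top','t3')
a=cv2.imread('pics/s3.png')[130:330,170:420]; b=cv2.imread('pics/t3.png')[90:340,230:430]
cv2.imwrite('pics/c3.png',np.hstack([cv2.resize(a,(450,360)),cv2.resize(b,(288,360))]))"
```

```text
time_s: 8.0
tcp_pos: [0.3385, -0.0204, 0.1493]
tcp_rot: [0.001, 1.0, -0.0, -0.0]
contact_force: [-0.4, -0.2, -2.8]
gripper_width: 0.0208
grasp_force: 59.7
```

View pics/c3.png

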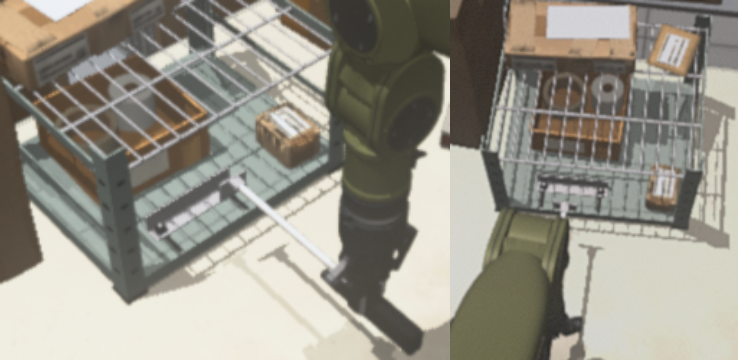

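The hook is held level and points along +x under the front of the shelf. Its bill is at about (310,234) in the top view and (302,232) in the scene view. I'll measure the bill and the lip by depth.

```bash
cat > cl.py <<'E'
from h import *
def cloud(n,D):
    v,u=np.mgrid[0:480,0:640]; m=camera_model(n);Ti=np.linalg.inv(np.array(m['world_to_cam']))
    c=np.stack([(u-m['cx'])/m['fx']*D,(v-m['cy'])/m['fy']*D,D],-1); return c@Ti[:3,:3].T+Ti[:3,3]
def box(c,lo,hi): return c[np.all((c>lo)&(c<hi),-1)]
E
python3 - <<'E'
from cl import *
for n,f in(('top','t3'),('scene','s3')):
    c=cloud(n,np.load(f'pics/{f}.npy'))
    b=box(c,[.42,-.06,.10],[.64,.03,.19]); print(n,'hook',len(b),np.percentile(b,[1,50,99],axis=0).round(4).tolist())
    for x in np.arange(.46,.63,.02):
        k=b[abs(b[:,0]-x)<.01]; print(x.round(2),len(k),k.mean(0).round(4), np.ptp(k[:,1]).round(3)) if len(k) else 0
    l=box(c,[.74,-.13,.1],[.8,.1,.122]); print('lip',len(l))
    for y in np.arange(-.12,.09,.02):
        k=l[(abs(l[:,1]-y)<.01)&(l[:,2]>.108)]
        if len(k): print(y.round(2),len(k),np.percentile(k[:,0],[2,20,50]).round(4),np.percentile(k[:,2],98).round(4))
    for z,(lo,hi) in {'stop':([.66,-.11,.05],[.73,.07,.07])}.items():
        k=box(c,lo,hi);print(z,len(k),np.percentile(k,[2,50,98],axis=0).round(4).tolist())
E
```

```text
top hook 113 [[0.5643, -0.0408, 0.1416], [0.5896, -0.0199, 0.169], [0.5946, 0.0015, 0.178]]
0.56 8 [ 0.5668 -0.0202  0.1711] 0.008
0.58 56 [ 0.5826 -0.0189  0.1684] 0.042
0.6 49 [ 0.5917 -0.0203  0.1613] 0.043
lip 242
-0.1 31 [0.7618 0.7651 0.7684] 0.1209
-0.08 13 [0.7619 0.7647 0.7656] 0.1194
-0.06 14 [0.7627 0.7647 0.767 ] 0.1188
-0.04 16 [0.7644 0.7648 0.7661] 0.1204
-0.02 16 [0.7638 0.7654 0.7673] 0.1178
0.0 14 [0.7643 0.7668 0.7685] 0.1184
0.02 13 [0.7657 0.7673 0.7695] 0.1197
0.04 11 [0.7665 0.767  0.7681] 0.1215
0.06 19 [0.7646 0.7663 0.7691] 0.119
0.08 18 [0.7656 0.7698 0.7757] 0.1217
stop 173 [[0.6927, -0.0883, 0.0508], [0.6965, -0.0187, 0.0598], [0.7028, 0.0539, 0.0682]]
scene hook 403 [[0.4215, -0.0402, 0.1421], [0.5387, -0.0173, 0.1692], [0.5901, 0.0023, 0.1752]]
0.46 36 [ 0.4602 -0.0182  0.1699] 0.014
0.48 32 [ 0.48   -0.0187  0.1699] 0.01
0.5 34 [ 0.4997 -0.0183  0.1693] 0.01
0.52 32 [ 0.5198 -0.0179  0.1694] 0.009
0.54 32 [ 0.5398 -0.0182  0.1695] 0.013
0.56 32 [ 0.5604 -0.0183  0.1697] 0.011
0.58 144 [ 0.584  -0.0153  0.1625] 0.044
0.6 6 [ 0.591  -0.0207  0.16  ] 0.039
lip 267
-0.1 44 [0.7595 0.7627 0.7721] 0.1178
-0.08 21 [0.7568 0.7585 0.762 ] 0.1193
-0.06 23 [0.759  0.7604 0.7633] 0.1173
-0.04 19 [0.7592 0.7604 0.764 ] 0.117
-0.02 14 [0.7597 0.7622 0.7631] 0.1171
0.0 22 [0.7604 0.7629 0.7638] 0.116
0.02 20 [0.7606 0.7626 0.765 ] 0.1201
stop 228 [[0.688, -0.0891, 0.0504], [0.6925, -0.0169, 0.0593], [0.6992, 0.0548, 0.0672]]
```

```bash
python3 -m inch '[[0,0,0,-15,0,0,0],[0,0,0,-40,0,0,0],[0,0,0,-70,0,0,0],[0,0,0,-100,0,0,0],[0,0,0,-130,0,0,0],[0,0,0,-155,0,0,0],[0,0,0,-175,0,0,0],[0,0,0,-187,0,0,0],[0,0,0,-192,0,0,0],[0,0,0,-192,0,0,0],[0,0,0,-192,0,0,0],[0,0,0,-192,0,0,0]]'; python3 - <<'E'
from cl import *
def fit(k):
    y,x=k[:,1],k[:,0]
    for _ in range(4):
        p=np.polyfit(y,x,1);r=abs(x-np.polyval(p,y));m=r<max(2*np.median(r),.001);y,x=y[m],x[m]
    return np.round([len(y),-np.degrees(np.arctan(p[0])),np.polyval(p,-.02)],4)
C=[(n,cloud(n,np.load(f'pics/{f}.npy'))) for n,f in(('top','t1'),('scene','s1'),('top','t3'),('scene','s3'))]
for n,c in C:
    print(n,'wall',fit(box(c,[.74,-.11,.05],[.775,.07,.105])),'lip',fit(box(c,[.75,-.11,.109],[.775,.07,.12])),'stoptop',fit(box(c,[.67,-.09,.057],[.72,.055,.067])),'deckfront',fit(box(c,[.625,-.2,.015],[.636,.1,.034])))
o,d=snap('top','t4'); c=cloud('top',d); b=box(c,[.7,-.06,.12],[.82,.03,.19]);print(len(b),np.percentile(b,[2,50,98],axis=0).round(4).tolist())
o,d=snap('scene','s4'); c=cloud('scene',d); b=box(c,[.7,-.06,.125],[.82,.03,.19]);print(len(b),np.percentile(b,[2,50,98],axis=0).round(4).tolist())
a=cv2.imread('pics/s4.png')[130:270,190:390]; b=cv2.imread('pics/t4.png')[120:260,250:400]
cv2.imwrite('pics/c4.png',np.hstack([cv2.resize(a,(457,320)),cv2.resize(b,(343,320))]))
E
```

```text
time_s: 9.3
tcp_pos: [0.5294, -0.02, 0.1493]
tcp_rot: [0.001, 1.0, 0.0, -0.0]
contact_force: [0.4, 0.1, -1.9]
gripper_width: 0.021
grasp_force: 59.7
top wall [257.      -1.3882   0.7662] lip [91.     -1.8051  0.7669] stoptop [43.      1.8665  0.6971] deckfront [79.      0.5285  0.6344]
scene wall [384.      -1.1161   0.763 ] lip [68.     -1.0332  0.7637] stoptop [82.      0.9011  0.6925] deckfront [289.       0.8782   0.6318]
top wall [313.      -1.3938   0.7667] lip [87.     -1.2886  0.7674] stoptop [61.      1.2166  0.6964] deckfront [90.      0.6104  0.6343]
scene wall [309.      -1.0117   0.7629] lip [70.     -0.9573  0.7639] stoptop [86.      1.5364  0.6924] deckfront [291.       1.113    0.6314]
14 [[0.765, -0.0426, 0.1201], [0.7809, -0.0384, 0.1494], [0.7829, -0.0355, 0.1729]]
186 [[0.7048, -0.0403, 0.1422], [0.7752, -0.0171, 0.1677], [0.7826, 0.0026, 0.1744]]
```

View pics/c4.png

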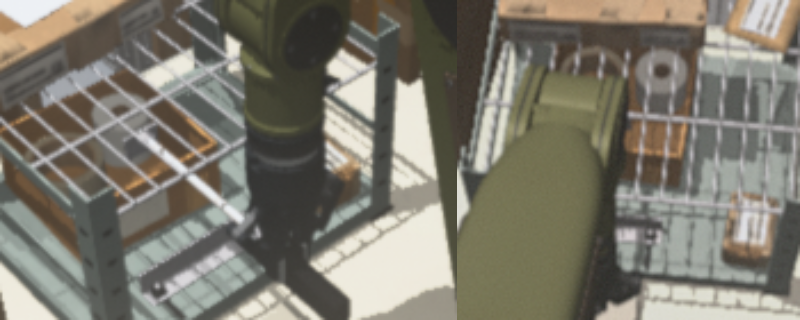

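The bill is behind the carton's front wall: its grip-side face is at x≈0.780, against the wall's inner face at ≈0.770. The rack is yawed about +1° and the carton about −1.2°, so I'll align the hook to the rack and lower it.

```bash
python3 -m inch '[[0,0,-1,0,-4,0,0],[0,0,-1,0,-4,5,0],[0,0,-1,0,-4,12,0],[0,0,-1,0,-4,20,0],[0,0,-1,0,-4,28,0],[0,0,-1,0,-4,35,0],[0,0,-1,0,-4,40,0],[0,0,-1,0,-4,40,0],[0,0,-1,0,-4,40,0],[0,0,-1,0,-4,40,0],[0,0,-1,0,-4,40,0],[0,0,-1,0,-4,40,0]]'; python3 -c "
from h import *
f=np.array([get_obs()['contact_force'] for _ in range(20)]);print(f.mean(0),f.std(0))"
```

```text
time_s: 10.6
tcp_pos: [0.5308, -0.024, 0.1096]
tcp_rot: [-0.008, 1.0, -0.0, 0.0]
contact_force: [-0.2, -1.0, -2.9]
gripper_width: 0.0207
grasp_force: 59.6
[-0.2407883  -0.95130893 -2.94635231] [0.0000000e+00 0.0000000e+00 4.4408921e-16]
```

```bash
python3 -m inch '[[0,0,0,2,0,0,0],[0,0,0,4,0,0,0],[0,0,0,6,0,0,0],[0,0,0,7,0,0,0],[0,0,0,8,0,0,0],[0,0,0,9,0,0,0],[0,0,0,10,0,0,0],[0,0,0,11,0,0,0],[0,0,0,12,0,0,0],[0,0,0,13,0,0,0]]' && python3 -m inch '[[0,0,0,1,0,0,0],[0,0,0,2,0,0,0],[0,0,0,3,0,0,0],[0,0,0,4,0,0,0],[0,0,0,5,0,0,0]]'  && python3 -m inch '[[0,0,0,1,0,0,0],[0,0,0,2,0,0,0],[0,0,0,3,0,0,0],[0,0,0,4,0,0,0],[0,0,0,5,0,0,0]]'
```

```text
time_s: 11.6
tcp_pos: [0.5183, -0.0243, 0.1095]
tcp_rot: [-0.008, 1.0, -0.0, 0.001]
contact_force: [3.6, -0.4, -2.8]
gripper_width: 0.0213
grasp_force: 59.5
time_s: 12.1
tcp_pos: [0.5127, -0.0243, 0.1094]
tcp_rot: [-0.008, 1.0, -0.0, 0.0]
contact_force: [2.7, -1.0, -3.1]
gripper_width: 0.0206
grasp_force: 59.5
time_s: 12.6
tcp_pos: [0.5075, -0.0244, 0.1093]
tcp_rot: [-0.008, 1.0, 0.0, 0.0]
contact_force: [3.3, -0.5, -2.3]
gripper_width: 0.021
grasp_force: 59.5
```

```bash
python3 -m inch '[[0,0,0,1.5,0,0,0],[0,0,0,3,0,0,0],[0,0,0,4.5,0,0,0],[0,0,0,6,0,0,0],[0,0,0,7.5,0,0,0],[0,0,0,9,0,0,0],[0,0,0,10.5,0,0,0],[0,0,0,12,0,0,0],[0,0,0,13.5,0,0,0],[0,0,0,15,0,0,0]]' && python3 -m inch '[[0,0,0,1.5,0,0,0],[0,0,0,3,0,0,0],[0,0,0,4.5,0,0,0],[0,0,0,6,0,0,0],[0,0,0,7.5,0,0,0],[0,0,0,9,0,0,0],[0,0,0,10.5,0,0,0],[0,0,0,12,0,0,0],[0,0,0,13.5,0,0,0],[0,0,0,15,0,0,0]]'; python3 - <<'E'
from cl import *
for n,f in(('top','t5'),('scene','s5')):
    p,d=snap(n,f); c=cloud(n,d); k=box(c,[.70,-.11,.05],[.745,.07,.105]); y,x=k[:,1],k[:,0]
    for _ in range(4):
        q=np.polyfit(y,x,1);r=abs(x-np.polyval(q,y));m=r<max(2*np.median(r),.001);y,x=y[m],x[m]
    print(n,len(y),-np.degrees(np.arctan(q[0])).round(2),np.polyval(q,-.02).round(4))
a=cv2.imread('pics/s5.png')[130:270,190:390]; b=cv2.imread('pics/t5.png')[120:260,250:400]
cv2.imwrite('pics/c5.png',np.hstack([cv2.resize(a,(457,320)),cv2.resize(b,(343,320))]))
E
```

```text
time_s: 13.6
tcp_pos: [0.4924, -0.0246, 0.1093]
tcp_rot: [-0.008, 1.0, 0.0, 0.0]
contact_force: [3.3, -0.7, -1.9]
gripper_width: 0.0211
grasp_force: 59.5
time_s: 14.6
tcp_pos: [0.4774, -0.0248, 0.1093]
tcp_rot: [-0.008, 1.0, 0.0, 0.0]
contact_force: [2.9, -0.3, -2.6]
gripper_width: 0.0211
grasp_force: 59.6
top 75 1.52 0.7236
scene 451 1.55 0.7204
```

View pics/c5.png

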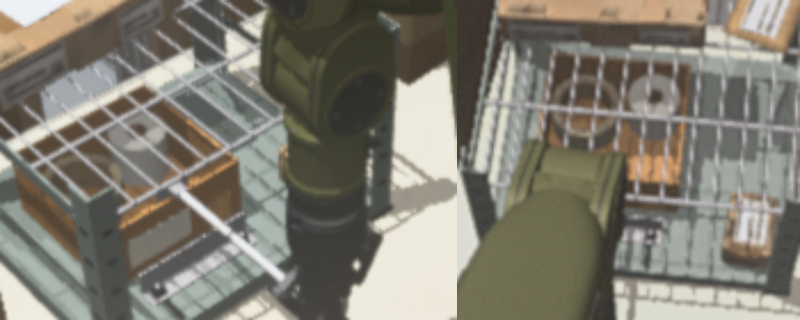

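The carton follows squarely, with its yaw now equal to the rack's and its front about 27 mm short of the stop. Friction is about 3 N. I'll go on more slowly.

```bash
python3 -m inch '[[0,0,0,1.5,0,0,0],[0,0,0,3,0,0,0],[0,0,0,4.5,0,0,0],[0,0,0,6,0,0,0],[0,0,0,7.5,0,0,0],[0,0,0,9,0,0,0],[0,0,0,10.5,0,0,0],[0,0,0,12,0,0,0],[0,0,0,13.5,0,0,0],[0,0,0,15,0,0,0],[0,0,0,16,0,0,0],[0,0,0,17,0,0,0]]' && python3 -m inch '[[0,0,0,0.5,0,0,0],[0,0,0,1,0,0,0],[0,0,0,1.5,0,0,0],[0,0,0,2,0,0,0]]' && python3 -m inch '[[0,0,0,0.5,0,0,0],[0,0,0,1,0,0,0]]'
```

```text
time_s: 15.9
tcp_pos: [0.4605, -0.0251, 0.1093]
tcp_rot: [-0.008, 1.0, 0.0, 0.0]
contact_force: [3.3, -0.1, -1.8]
gripper_width: 0.021
grasp_force: 59.6
time_s: 16.3
tcp_pos: [0.4585, -0.0252, 0.1093]
tcp_rot: [-0.008, 1.0, 0.0, 0.0]
contact_force: [3.9, 0.4, -3.2]
gripper_width: 0.0212
grasp_force: 59.6
time_s: 16.5
tcp_pos: [0.4575, -0.0252, 0.1093]
tcp_rot: [-0.008, 1.0, 0.0, 0.0]
contact_force: [3.0, 0.0, -3.2]
gripper_width: 0.0214
grasp_force: 59.6
```

```bash
python3 -m inch '[[0,0,0,0.5,0,0,0],[0,0,0,1,0,0,0]]'|grep -E 'time|tcp_pos|contact'; python3 -m inch '[[0,0,0,0.5,0,0,0],[0,0,0,1,0,0,0]]'|grep -E 'tcp_pos|contact'
```

```text
time_s: 16.7
tcp_pos: [0.4565, -0.0252, 0.1093]
contact_force: [3.8, 0.2, -2.9]
tcp_pos: [0.4561, -0.0252, 0.1094]
contact_force: [4.7, -0.3, -4.2]
```

```bash
python3 -m inch '[[0,0,0,0.3,0,0,0]]'|grep -E 'tcp_pos|contact'; python3 -m inch '[[0,0,0,0,0,0,0]]'|grep -E 'tcp_pos|contact'
```

```text
tcp_pos: [0.4561, -0.0252, 0.1095]
contact_force: [5.8, 0.1, -3.9]
tcp_pos: [0.4561, -0.0252, 0.1095]
contact_force: [5.2, -0.1, -3.9]
```

```bash
for i in 1; do python3 -m inch '[[0,0,0,0.3,0,0,0],[0,0,0,0.6,0,0,0]]'|grep -E 'tcp_pos|contact'; done; python3 -m inch '[[0,0,0,0,0,0,0]]'|grep -E 'tcp_pos|contact'
```

```text
tcp_pos: [0.456, -0.0252, 0.1096]
contact_force: [7.2, 0.4, -3.4]
tcp_pos: [0.456, -0.0252, 0.1096]
contact_force: [6.9, 0.2, -3.7]
```

```bash
python3 -m inch '[[0,0,0,0.3,0,0,0],[0,0,0,0.5,0,0,0]]'|grep -E 'tcp_pos|contact';for i in 1 2; do python3 -m inch '[[0,0,0,0,0,0,0]]'|grep -E 'tcp_pos|contact'; done
```

```text
tcp_pos: [0.456, -0.0252, 0.1097]
contact_force: [7.6, 0.9, -4.5]
tcp_pos: [0.456, -0.0252, 0.1097]
contact_force: [7.8, 0.7, -4.2]
tcp_pos: [0.456, -0.0252, 0.1097]
contact_force: [6.6, 0.3, -4.1]
```

```bash
python3 -m inch '[[0,0,0,0.3,0,0,0],[0,0,0,0.6,0,0,0]]'|grep -E 'tcp_pos|contact';for i in 1 2 3; do python3 -m inch '[[0,0,0,0,0,0,0]]'|grep -E 'contact'; done
python3 - <<'E'
from cl import *
p,d=snap('scene','s6'); c=cloud('scene',d)
k=box(c,[.67,-.11,.066],[.72,.07,.108]); y,x=k[:,1],k[:,0]
for _ in range(4):
    q=np.polyfit(y,x,1);r=abs(x-np.polyval(q,y));m=r<max(2*np.median(r),.001);y,x=y[m],x[m]
print(len(y),-np.degrees(np.arctan(q[0])),np.polyval(q,-.02))
E
```

```text
tcp_pos: [0.456, -0.0252, 0.1098]
contact_force: [8.9, 0.9, -4.4]
contact_force: [9.0, 0.8, -5.6]
contact_force: [8.0, 0.7, -3.7]
contact_force: [8.6, 0.3, -4.4]
416 1.470409057931715 0.6993979693053942
```

The pull is holding at about 8.6 N. Against 3.2 N of friction, that puts about 5.4 N on the stop, with the carton square to it. Next I'll ease forward and lift the bill out.

```bash
python3 -m inch '[[0,0,0,-1,0,0,0],[0,0,0,-2,0,0,0],[0,0,0,-4,0,0,0],[0,0,0,-6,0,0,0],[0,0,0,-9,0,0,0],[0,0,0,-12,0,0,0],[0,0,0,-13,0,0,0],[0,0,0,-13,0,0,0],[0,0,0,-13,0,-5,0],[0,0,0,-13,0,-12,0],[0,0,0,-13,0,-22,0],[0,0,0,-13,0,-32,0],[0,0,0,-13,0,-40,0],[0,0,0,-13,0,-44,0],[0,0,0,-13,0,-44,0],[0,0,0,-13,0,-44,0]]'; python3 - <<'E'
from cl import *
p,d=snap('scene','s7'); c=cloud('scene',d)
k=box(c,[.67,-.11,.066],[.72,.07,.108]); y,x=k[:,1],k[:,0]
for _ in range(4):
    q=np.polyfit(y,x,1);r=abs(x-np.polyval(q,y));m=r<max(2*np.median(r),.001);y,x=y[m],x[m]
print(len(y),-np.degrees(np.arctan(q[0])),np.polyval(q,-.02))
E
```

```text
time_s: 19.95
tcp_pos: [0.4664, -0.025, 0.1532]
tcp_rot: [-0.008, 1.0, 0.0, -0.0]
contact_force: [-0.8, 0.3, -2.9]
gripper_width: 0.021
grasp_force: 59.7
369 1.0527861041803526 0.6993961442323781
```

```bash
python3 -m inch '[[0,0,0,10,0,0,0],[0,0,0,30,0,0,0],[0,0,0,60,0,0,0],[0,0,0,90,0,0,0],[0,0,0,115,0,0,0],[0,0,0,128,0,0,0],[0,0,0,131,0,0,0],[0,0,0,131,-20,0,0],[0,0,0,131,-60,0,0],[0,0,0,131,-100,0,0],[0,0,0,131,-140,0,0],[0,0,0,131,-162,0,0],[0,0,0,131,-162,0,0],[0,0,0,131,-162,0,0]]'
```

```text
time_s: 21.4
tcp_pos: [0.339, -0.1898, 0.1532]
tcp_rot: [-0.008, 1.0, 0.0, 0.0]
contact_force: [0.3, 0.2, -2.8]
gripper_width: 0.021
grasp_force: 59.8
```

```bash
python3 -m inch '[[0,0,-8,0,0,0,0],[0,0,-16,0,0,0,0],[0,0,-24,0,0,0,0],[0,0,-32,0,0,0,0],[0,0,-40,0,0,0,0],[0,0,-48,0,0,0,0],[0,0,-56,0,0,0,0],[0,0,-64,-15,0,0,0],[0,0,-72,-40,0,0,0],[0,0,-80,-70,0,0,0],[0,0,-81,-95,0,0,0],[0,0,-81,-108,0,0,0],[0,0,-81,-108,0,0,0],[0,0,-81,-108,0,0,0]]' && python3 -m inch '[[0,0,0,0,0,15,0],[0,0,0,0,0,40,0],[0,0,0,0,0,70,0],[0,0,0,0,0,100,0],[0,0,0,0,0,120,0],[0,0,0,0,0,132,0],[0,0,0,0,0,136,0],[0,0,0,0,0,139,0],[0,0,0,0,0,140,0],[0,0,0,0,0,141,0],[0,0,0,0,0,141,0],[0,0,0,0,0,141,0]]'
```

```text
time_s: 22.8
tcp_pos: [0.445, -0.1865, 0.1529]
tcp_rot: [-0.656, 0.755, 0.001, -0.001]
contact_force: [-0.3, 0.5, -3.3]
gripper_width: 0.0209
grasp_force: 59.8
time_s: 24.0
tcp_pos: [0.4466, -0.1875, 0.0128]
tcp_rot: [-0.656, 0.755, -0.0, 0.0]
contact_force: [0.4, 0.2, -2.5]
gripper_width: 0.0211
grasp_force: 59.9
```

```bash
python3 -m inch '[[0,0,0,0,0,1,0],[0,0,0,0,0,2,0],[0,0,0,0,0,2.5,0],[0,0,0,0,0,2.5,0],[0,0,0,0,0,2.5,0]]'; python3 -m inch '[[0,0,0,0,0,0.5,0],[0,0,0,0,0,1,0],[0,0,0,0,0,1,0]]'
```

```text
time_s: 24.5
tcp_pos: [0.4463, -0.1874, 0.0101]
tcp_rot: [-0.656, 0.755, -0.0, 0.0]
contact_force: [-0.7, 1.8, 3.8]
gripper_width: 0.0209
grasp_force: 60.6
time_s: 24.8
tcp_pos: [0.4463, -0.1874, 0.0101]
tcp_rot: [-0.656, 0.755, -0.0, 0.0]
contact_force: [-3.9, 1.3, 13.8]
gripper_width: 0.021
grasp_force: 62.2
```

Hook is on the bench. I'll ease off the pressure, open the fingers and lift away.

```bash
python3 -m inch '[[0,0,0,0,0,-1,0],[0,0,0,0,0,-1,0],[0,0,0,0,0,-1,80],[0,0,0,0,0,-1,80],[0,0,0,0,0,-1,80],[0,0,0,0,0,-1,80],[0,0,0,0,0,-1,80],[0,0,0,0,0,-1,80],[0,0,0,0,0,-5,80],[0,0,0,0,0,-15,80],[0,0,0,0,0,-35,80],[0,0,0,0,0,-65,80],[0,0,0,0,0,-105,80],[0,0,0,0,0,-150,80],[0,0,0,0,0,-190,80],[0,0,0,0,0,-190,80]]' && python3 -m inch '[[0,0,0,40,0,0,80],[0,0,0,80,20,0,80],[0,0,0,120,50,0,80],[0,0,0,160,80,0,80],[0,0,0,200,110,0,80],[0,0,0,240,140,0,80],[0,0,0,280,160,0,80],[0,0,0,300,170,0,80],[0,0,0,300,170,0,80],[0,0,0,300,170,0,80]]'; python3 - <<'E'
from cl import *
for n,f in(('top','t8'),('scene','s8')):
    p,d=snap(n,f); c=cloud(n,d)
    for l,lo,hi in(('carton',[.67,-.11,.068],[.72,.07,.108]),('stop',[.67,-.09,.057],[.70,.055,.066])):
        k=box(c,lo,hi);y,x=k[:,1],k[:,0]
        for _ in range(4):
            q=np.polyfit(y,x,1);r=abs(x-np.polyval(q,y));m=r<max(2*np.median(r),.001);y,x=y[m],x[m]
        print(n,l,len(y),-np.degrees(np.arctan(q[0])),np.polyval(q,-.02))
a=cv2.imread('pics/s8.png')[130:340,160:440]; b=cv2.imread('pics/t8.png')[90:330,140:460]
cv2.imwrite('pics/c8.png',np.hstack([cv2.resize(a,(400,300)),cv2.resize(b,(400,300))]))
E
```

```text
time_s: 26.4
tcp_pos: [0.45, -0.189, 0.2055]
tcp_rot: [-0.656, 0.755, -0.006, 0.003]
contact_force: [1.2, -1.3, 0.7]
gripper_width: 0.0682
grasp_force: 0.0
time_s: 27.4
tcp_pos: [0.2355, -0.4601, 0.1985]
tcp_rot: [-0.655, 0.755, 0.001, 0.0]
contact_force: [0.7, 0.3, 0.6]
gripper_width: 0.0687
grasp_force: 0.0
top carton 159 1.1582328770546697 0.702481367055673
top stop 51 0.9980197723779053 0.6960246909212344
scene carton 388 1.20448210651206 0.6996039221596543
scene stop 163 0.17020380369371238 0.6945641907544959
```

View pics/c8.png

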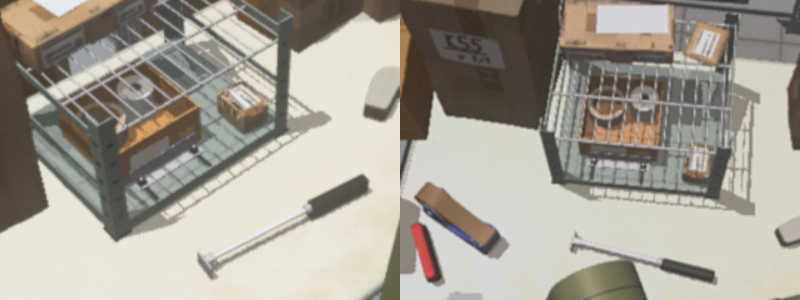

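The carton sits square against the stop bar, the hook lies on the bench in front of the rack, and nothing else has moved. Handing in.

```bash
python3 -c "
from rig import *;print(finish_job())"
```

```text
the job is handed in; nothing more can be done
None
```

I dragged the carton square and flat against the stop bar, with about 5 N on the stop by estimate (8.6 N pull less about 3.2 N of friction), then unhooked it, laid the hook on the bench in front of the rack, and handed the job in at about 27.5 s; the judge returned no verdict.

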